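Load a half-folded tray into the sheet-metal folder

ROBOT

A 7-joint arm with a two-finger parallel gripper is mounted at the origin on the work surface. World frame = base frame: x ahead of the robot, y to its left, z up, the work surface at z = 0. Lengths are in m, angles in rad, forces in N, time in s.
With the tool pointing down it reaches from about 0.425 to 0.875 m from the base axis. Payload 4.7 kg.
Tool frame: the origin (TCP) lies midway between the tips of the shut fingers; the grasp point (between the pads) lies 19 mm behind it (robot.grip_depth is the distance from the TCP to the grasp point, in m); z points along the fingers, y is the line along which they close (so a half turn about z gives the same grasp; the last joint's range is limited). The gripper opens to 85 mm and grips with 20 to 120 N. Pads are 22 mm wide; open, the fingers measure 114 mm over their backs; the gripper's body (76 mm by 85 mm) begins 54 mm behind the grasp point. The pads swing forward as they close: fully open they stand 13 mm farther back than shut.
Start: joints at [-1.316, 0.321, -0.07, 1.45, 0.023, 1.371, -0.057], TCP at [0.155, 0.631, 0.231] pointing down, gripper open.
Joint ranges: [-2.86, 2.86], [-0.3, 2.09], [-1.38, 1.24], [0.06, 2.45], [-1.56, 4.7], [0.09, 2.05], [-2.69, 2.69]. Speed limits (rad/s): [2.57, 2.57, 3.14, 3.14, 3.14, 3.14, 3.14].

INTERFACE

Orientations are given as a rotation vector (axis times angle).
In Python, from bench import robot, imaging gives the robot as it stands.
- The arm moves only by the tool drive_tool, never from a script. Its argument "plan" is one flat list of numbers, 7 for each row, row after row: the turn, a rotation vector about the tool's x, y, z in rad, then the shift along the tool's x, y, z in mm, then the finger opening in mm, from 0 to 85.4. In form: [wx, wy, wz, tx, ty, tz, hand, wx, wy, wz, tx, ty, tz, hand, ...]. A call has 1 to 12 rows; each row is the pose to reach, as a shift and turn from the pose commanded when the call began, along the tool's axes at that moment; what a row does not reach only later rows make up. A row lasts 1/12 s, in which the tool goes at most 41.7 mm and 7.16 degrees, less where a joint would pass 70% of its speed; a pose out of reach is approached as far as the arm can. A call with a gripper value outside its range is refused whole. The fingers move at their own pace and stop on an object; the grip force is fixed at half the most. Time passes only in rows, so rows that repeat a pose let the fingers close. It gives the time, the measured TCP pose, the force, the opening and the grip force at its end, in the units of the state.
- robot.state(): the state, without advancing time (a new reading comes with each control period).
- imaging.read_camera(name): name is "scene" or "side" or "wrist"; returns (picture, depth): 480x640x3 uint8, red, green, blue; 480x640 float32, m along the optical axis (not along the pixel's ray), 0 where there is no reading.
- imaging.camera_model(name): a dict with "mtx" (3x3 intrinsics, pixels), "R" (3x3) and "t" (3): a world point X has camera coordinates R X + t. Camera axes: x right, y down, z forward; pixel columns grow to the right and rows downward; lengths in m; the calibration is good to about 2 mm. The wrist camera is an equidistant fisheye: a pixel r from the principal point sees the ray r / f radians off the axis. A picture is of the moment at which its call begins: read the wrist's pose just before it. camera_model takes no time and is no camera call; for the wrist camera it gives the pose at the moment of the call.
- robot.job_done(): hands the job in; it is judged then, once.
The state is a dict: "time_s": time; "joint_pos": joint angles; "qvel": joint speeds; "joint_torque": joint torques, N m; "position": TCP position; "tool_rot": TCP orientation; "ft_force": force on the tool from outside, world axes, zero at the start; "torque": the same for the moment, N m; "gripper_width": opening from 0.0 (shut) to 1.0 (fully open); "finger_force": force on a finger pad.
Only numpy, scipy, OpenCV 4.12 (cv2) and the standard library are available. Lean on these libraries where they do the work, as an engineer would, in place of code of your own. Each camera call takes 0.05 s, during which the arm holds its last target. There are 200 camera calls.

TASK

Load the half-folded aluminium tray into the bench folder for its last bend: open end first, flat on the bed, slide it under the middle clamp finger with its two upright sides running in the gaps either side of that finger, and press it gently home, square against both brass stops of the back gauge, without pushing the gauge off its setting. Then push the red-knobbed clamp handle back as far as it goes so that the tray is clamped there, let go, and leave everything else on the bench where it is.

Things in the scene. Friction and masses are not known exactly. Their poses are not given: they have to be found in the camera images.
- folder: bench sheet-metal folder with green side frames, fixed; place and yaw vary. Origin: on the bench top, under the middle of the fold line; x points into the machine, away from the operator, y to its left, z up. Steel bed 70 above the bench, from x = 0 to 150. In front, level with it, the folding leaf, x = -60 to 0. Side frames 150 tall at |y| 155 to 171
- leaf_front (a point): middle of the folding leaf's front edge, at bed level (x = -60); axes as the folder's. Two black leaf handles stick out forward at y = +-115, lower than the bed, as far as x = -128
- finger_nose (a point): point on the fold line at bed level (x = 0) under the middle of the middle clamp finger's front edge; axes as the folder's. That finger is 45 wide, its foot reaches back to x = 45. Beside it are two gaps, |y| 22.5 to 36.5, then more fingers close together. Open, the fingers' undersides are 7 to 8 above the bed; their foot is 12 high, above it they slope back to x = 18
- beam_front (a point): middle of the green clamp beam's front face (x = 30, 143 above the bench when open), axes as the folder's. The beam is 306 wide, 45 deep, 40 high; the fingers hang under it. The tray's 25 mm sides pass under the beam in the gaps
- gauge: sliding back gauge behind the beam. Origin: on the bed, midway between the faces of its two brass stops (each 12 wide, 18 high, centred at y = +-18), which face the operator 102 to 112 behind the fold line; axes as the folder's. It slides back if pushed with more than about 18 N; it must stay where it was set
- clamp (a joint): clamp handle, rad: 0 to 0.15 at the start (open; at 0 it leans 0.6 towards the operator), 1.2 = fully back at its stop (leans 0.6 away); with the tray clamped it goes hard at about 1.16. A rod 12 thick at the right end, on an axle along y at x = 10, y = -196, 122 above the bench. Stays where left; about 4 N at the knob; lowers the beam 5.2 mm
- clamp_knob (a point): centre of the clamp handle's red ball knob, 30 in diameter, 100 from the axle
- tray: tray blank to load, bare aluminium 3 thick, about 110 g, at first flat on the bench left of the folder. Origin: centre of its underside; x along it, y across, z up; 135 long, 56 wide outside, 50 inside. The open end, x = +67.5, goes in first. Upright sides 25 high from x = -32.5 to +67.5 (grip across them, 56); then a flat tab to x = -67.5
- tray_rear_left (a point): lower left corner of the tray's open end (x = +67.5, y = +28, underside); axes as the tray's
- tray_rear_right (a point): lower right corner of the tray's open end (x = +67.5, y = -28, underside)
- tray_lip (a point): middle of the outer face of the lip at the end of the tray's tab (x = -67.5), 6 above the underside; the lip stands up 12 high, is 3 thick and spans the full width
- done_tray: bystander, leave alone: a finished aluminium tray of the same kind, its end wall already folded up, 100 x 56 x 33, lying on the bench
- spare_finger: bystander, leave alone: a spare steel clamp finger, 45 x 60 x 48
- strip: bystander, leave alone: a flat aluminium strip 200 x 56 x 3
- square: bystander, leave alone: an engineer's square lying flat, dark stock 90 long, steel blade 130 long
- hammer: bystander, leave alone: a hammer lying flat
- marker: bystander, leave alone: a black marker pen 135 long, 14 wide
Things that resemble listed ones, but are neither listed nor needed, are in the scene too. What is shaped like the tray but green or pink is not meant.

How it is judged:
On the way, in this order (a step that is already met when the one before it is completed fails the run):
1. with the clamp still open, the tray is under the middle finger, its open end at least 20 mm behind the fold line (x of each of tray_rear_left, tray_rear_right in the frame of folder above 0.02 m and y of tray in the frame of folder between -0.006 and 0.006 m and z of tray in the frame of folder below 0.078 m and value of joint clamp below 0.4 rad), for 0.1 s.
2. with the clamp still open, the tray lies flat on the bed with both corners of its open end against the back gauge (within 1.6 mm), touching it (at least 0.3 N) (x of tray_rear_left in the frame of gauge between -0.0016 and 0.0016 m and x of tray_rear_right in the frame of gauge between -0.0016 and 0.0016 m and y of tray in the frame of folder between -0.006 and 0.006 m and z of tray in the frame of folder between 0.067 and 0.0725 m and angle between tray's own z axis and vertical below 0.04 rad and contact force between tray and gauge above 0.3 N and value of joint clamp below 0.4 rad), for 0.02 s.
At the end, for the whole second after the job is handed in: The tray lies flat on the bed under the middle finger (centred within 6 mm), both corners of its open end within 1.6 mm of the gauge's stops, the gauge within 2 mm of its setting, the clamp handle fully back (more than 1.05 rad), the tray at rest (x of tray_rear_left in the frame of gauge between -0.0016 and 0.0016 m and x of tray_rear_right in the frame of gauge between -0.0016 and 0.0016 m and y of tray in the frame of folder between -0.006 and 0.006 m and z of tray in the frame of folder between 0.067 and 0.0725 m and angle between tray's own z axis and vertical below 0.04 rad and value of joint clamp above 1.05 rad and linear speed of tray below 0.01 m/s and distance of gauge from where it was at the start of the episode below 0.002 m); the robot touches nothing.
It fails at once if the back gauge is pushed more than 2 mm off its setting (distance of gauge from where it was at the start of the episode above 0.002 m).
It fails at once if a bystander (finished tray, spare finger, strip, square, hammer or marker) is moved more than 25 mm (distance of any of done_tray, spare_finger, strip, square, hammer, marker from where it was at the start of the episode above 0.025 m).
It also fails if it takes over 66 s, if anything falls off the work surface, if the arm or the gripper's body presses on something with over 40 N, if the wrist force passes 120 N, or if a joint passes its speed limit or range.

## Working session

There is one attempt and no reset: what is moved stays moved. The work goes in short steps, Python scripts to look and compute and a tool call to move; the robot and the scene stay as the last step left them, time stands still between calls to the robot, and variables do not carry over. Pictures are saved under pics/ and viewed, at most 10 in all, crops included, and the job is handed in when it is done.

Besides the shell and the picture viewer there is one more tool, called after ">>>" as name(argument=value, ...) on one line, values as JSON. drive_tool: Moves the arm, as the interface text tells. Its arguments: {"type":"object","properties":{"plan":{"type":"array"}},"required":["plan"]}

```bash
ls; mkdir -p pics
cat > h.py <<'E'
from bench import robot, imaging
import numpy as np, cv2
from scipy.spatial.transform import Rotation as Rn
def grab(n,tag):
    m=imaging.camera_model(n); p,d=imaging.read_camera(n)
    cv2.imwrite(f'pics/{tag}.png',p[:,:,::-1]); np.savez(f'pics/{tag}.npz',p=p,d=d,K=m['mtx'],R=m['R'],t=m['t']); return p,d,m
def cloud(tag):
    f=np.load(f'pics/{tag}.npz'); d=f['d']; K=f['K']; v,u=np.mgrid[0:480,0:640]
    c=np.stack([(u-K[0,2])/K[0,0]*d,(v-K[1,2])/K[1,1]*d,d],-1)
    X=(c-f['t'])@f['R']; X[d==0]=np.nan; return X,f['p']
E
python3 - <<'E'
from h import *
for n in ['scene','side']: 
    p,d,m=grab(n,n+'0'); print(n,m['mtx'].tolist(),(-m['R'].T@m['t']).tolist(),m['R'].tolist())
s=robot.state(); print(s); print(robot.grip_depth)
E
```

```text
pics
scene [[611.8587046292162, 0.0, 325.423629288503], [0.0, 611.8587046292162, 241.9060612764652], [0.0, 0.0, 1.0]] [1.60425279244435, 1.3807172298679216, 1.4116655260173927] [[-0.7545324926899651, 0.6562506766181944, -0.003970757261467381], [0.4093750414538006, 0.4659378524670432, -0.7844195261931581], [-0.5129257187057077, -0.5934955493317212, -0.6202178972052254]]
side [[483.2476056141494, 0.0, 324.61969008868397], [0.0, 483.2476056141494, 238.76035914916235], [0.0, 0.0, 1.0]] [-0.12136025093076844, -0.4694617553735548, 1.0401828537283053] [[0.6815437022969392, -0.7316835309843001, 0.011721448107123663], [-0.5072700218719335, -0.4839319677927026, -0.7130827269386989], [0.5274232709782812, 0.48005110252412686, -0.7009819057550213]]
{'time_s': 0.1, 'joint_pos': array([-1.31594234,  0.32175287, -0.07011124,  1.45154013,  0.02259667,
        1.3708024 , -0.05689163]), 'qvel': array([-0.00061331, -0.0016027 ,  0.00140801, -0.00339214,  0.00030075,
       -0.0027345 , -0.000557  ]), 'joint_torque': array([-5.43889582e-04, -4.94876146e+01, -3.84376030e-01, -3.15214813e+01,
        1.29026180e-02,  7.27642313e-03, -1.52249447e-05]), 'position': array([0.15489814, 0.63078286, 0.23033695]), 'tool_rot': array([-3.77153377e-01, -3.11874426e+00,  2.68725505e-03]), 'ft_force': array([ 0.05288713, -0.88007789, -0.25069303]), 'torque': array([0.02126337, 0.04442322, 0.02406317]), 'finger_force': 0.0, 'gripper_width': 1.0030650528755114}
0.0187
```

View pics/scene0.png

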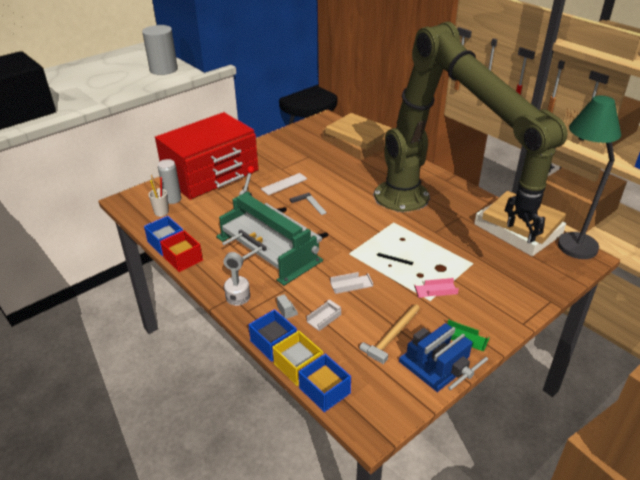

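View pics/side0.png

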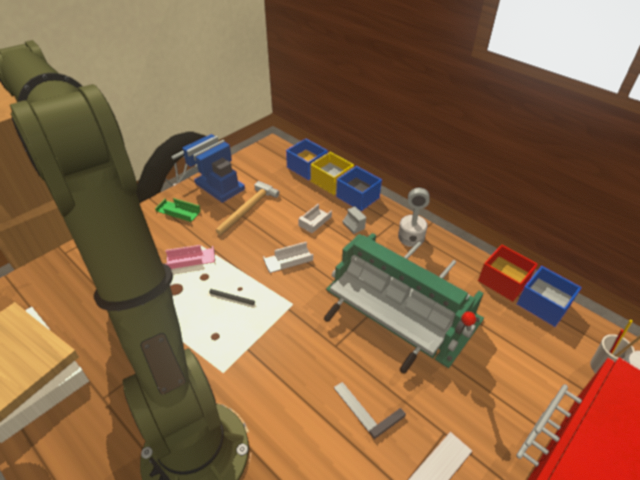

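Run:
```python
from h import *
a=cv2.imread('pics/side0.png')[225:375,255:495]; cv2.imwrite('pics/s1.png',cv2.resize(a,None,fx=3.33,fy=3.33,interpolation=cv2.INTER_CUBIC))
# fused top-down map, 2 mm... color by height
img=np.zeros((300,400,3),np.uint8)
for t in ['side0','scene0']:
    X,p=cloud(t)
    g=p[...,1].astype(int); 
    print(t,[np.round(X[v,u],4).tolist() for u,v in ([(290,258),(400,310),(469,318),(360,245)] if t=='side0' else [(351,282),(262,250)])])
    # table z check
    z=X[...,2]; m=np.isfinite(z)&(abs(z)<.015)&(X[...,0]>.3)&(X[...,0]<.9)&(abs(X[...,1])<.5); print(np.median(z[m]),z[m].std())
```

```text
side0 [[0.5271, 0.2566, 0.0071], [0.5507, -0.1153, 0.0731], [0.5276, -0.2871, 0.2244], [0.584, 0.0499, 0.1635]]
0.0006010848367130074 0.0029046455862745558
scene0 [[0.5126, 0.2514, -0.005], [0.6884, -0.0173, 0.0673]]
0.0006491792304182611 0.004544313775271898
```

View pics/s1.png

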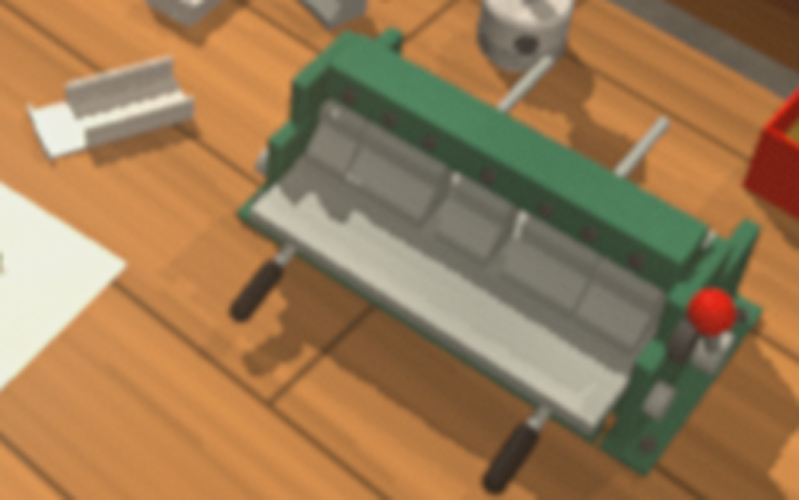

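```bash
cat >> h.py <<'E'
def onplane(tag,u,v,z):
    f=np.load(f'pics/{tag}.npz'); K=f['K']; C=-f['R'].T@f['t']
    r=f['R'].T@np.array([(u-K[0,2])/K[0,0],(v-K[1,2])/K[1,1],1]); return C+r*(z-C[2])/r[2]
E
python3 - <<'E'
from h import *
def c(x,y,z): return onplane('side0',255+x/3.33-.35,225+y/3.33-.35,z)
L,R=c(247,213,.07),c(598,426,.07); d=L-R; print('leaf',L,R,np.linalg.norm(d),'yaw(y dir)',np.degrees(np.arctan2(-d[0],d[1])))
L,R=c(335,62,.163),c(690,264,.163); d=L-R; print('beam',L,R,np.linalg.norm(d),np.degrees(np.arctan2(-d[0],d[1])))
for n,x,y,z in [('nearside top rear',192,100,.025),('nearside top front',85,122,.025),('far rear',170,60,.025),('far front',68,84,.025),('lip near bottom',50,157,0),('lip far top',30,106,.012),('near bot rear',192,118,0),('near bot front',88,146,0)]: print(n,c(x,y,z))
X,p=cloud('side0')
# beam top points and bed points
z=X[...,2];m=(z>.155)&(z<.17)&(p[...,1]>p[...,0]*1.2)&(X[...,0]>.4)&(X[...,0]<.9)&(X[...,1]<.15)&(X[...,1]>-.45)
q=X[m][:,:2].astype(np.float32);print(len(q),cv2.minAreaRect(q),np.median(z[m]))
m=(z>.064)&(z<.076)&(abs(p[...,1].astype(int)-p[...,0])<25)&(X[...,0]>.35)&(X[...,0]<.9)&(X[...,1]<.15)&(X[...,1]>-.45)
q=X[m][:,:2].astype(np.float32);print(len(q),cv2.minAreaRect(q))
red=(p[...,0]>150)&(p[...,1]<60)&(X[...,2]>.15)&(X[...,0]<.7); q=X[red]; print('knob',len(q),q.mean(0))
E
```

```text
leaf [0.48123774 0.06140358 0.07      ] [ 0.50865111 -0.2453458   0.07      ] 0.30797187417378474 yaw(y dir) 5.1068038196615175
beam [0.5808549  0.06308162 0.163     ] [ 0.59973827 -0.24072381  0.163     ] 0.3043917231315659 3.556708630144237
nearside top rear [0.56966908 0.20672363 0.025     ]
nearside top front [0.48763336 0.25507728 0.025     ]
far rear [0.59155701 0.25514452 0.025     ]
far front [0.50855026 0.29899507 0.025     ]
lip near bottom [0.45372368 0.26480062 0.        ]
lip far top [0.47534068 0.31317215 0.012     ]
near bot rear [0.57092432 0.20814945 0.        ]
near bot front [0.48497381 0.25039003 0.        ]
1778 ((0.6071187257766724, -0.08253803849220276), (0.04829946532845497, 0.30535632371902466), 3.631920576095581) 0.16236488794615037
3195 ((0.6930813789367676, -0.15956386923789978), (0.3938235640525818, 0.5212448835372925), 2.8337323665618896)
knob 8267 [ 0.50061086 -0.57797756  0.19800529]
```

```bash
cat >> h.py <<'E'
def pose(x,y,z,yaw):
    """tool down, tool y at world angle yaw(deg)"""
    a=np.radians(yaw); yv=np.array([np.cos(a),np.sin(a),0]); zv=np.array([0,0,-1.]); return np.array([x,y,z]),np.stack([np.cross(yv,zv),yv,zv],1)
CMD='cmd.npz'
def to(x,y,z,yaw,p0=None,R0=None):
    s=robot.state(); p0=s['position'] if p0 is None else p0; R0=Rn.from_rotvec(s['tool_rot']).as_matrix() if R0 is None else R0
    p,R=pose(x,y,z,yaw); print('row',np.round(Rn.from_matrix(R0.T@R).as_rotvec(),4).tolist(),np.round(R0.T@(p-p0)*1000,1).tolist())
E
python3 - <<'E'
from h import *
to(.507,.269,.2,61)
m=imaging.camera_model('wrist'); s=robot.state(); print(m['mtx']); R0=Rn.from_rotvec(s['tool_rot']).as_matrix(); print('cam in tool',R0.T@(-m['R'].T@m['t']-s['position']),(m['R']@R0).round(3))
E
```

```text
row [-0.0017, 0.0003, 0.2655] [-428.2, -267.4, 30.8]
[[371.64829954   0.         316.79275502]
 [  0.         371.64829954 229.54348416]
 [  0.           0.           1.        ]]
cam in tool [ 0.06589407 -0.00075708 -0.14173888] [[ 0.001  1.     0.   ]
 [-0.965  0.001 -0.263]
 [-0.263 -0.     0.965]]
```

>>> drive_tool(plan=[0, 0, 0.2655, -428, -267, 31, 85, 0, 0, 0.2655, -428, -267, 31, 85, 0, 0, 0.2655, -428, -267, 31, 85, 0, 0, 0.2655, -428, -267, 31, 85, 0, 0, 0.2655, -428, -267, 31, 85, 0, 0, 0.2655, -428, -267, 31, 85, 0, 0, 0.2655, -428, -267, 31, 85, 0, 0, 0.2655, -428, -267, 31, 85, 0, 0, 0.2655, -428, -267, 31, 85, 0, 0, 0.2655, -428, -267, 31, 85, 0, 0, 0.2655, -428, -267, 31, 85, 0, 0, 0.2655, -428, -267, 31, 85])

```text
time_s: 1.1
position: [0.5041, 0.272, 0.2004]
tool_rot: [-0.787, -3.041, 0.0]
ft_force: [0.9, 0.6, 0.5]
gripper_width: 0.995
finger_force: 0.0
```

Run:
```python
from h import *
s=robot.state(); print(s['position'],s['joint_pos'],s['qvel'])
grab('wrist','w0')
a=cv2.imread('pics/w0.png'); print(np.load('pics/w0.npz')['d'][200:400:60,200:460:60])
```

```text
[0.50409977 0.27196521 0.20035012] [-0.7976825   0.17440644  0.28872937  1.70143816 -0.0518592   1.27342308
  0.56675525] [ 0.57450103  0.29259418  0.36764712 -0.24389954 -0.14358479 -0.02679451
  0.96326912]
[[0.34698075 0.34676108 0.34538516 0.34694284 0.3469476 ]
 [0.36462283 0.36391145 0.361838   0.36341015 0.36368692]
 [0.12788588 0.38060543 0.37980792 0.38104767 0.12055243]
 [0.07146984 0.40488702 0.4027553  0.4036441  0.07131594]]
```

View pics/w0.png

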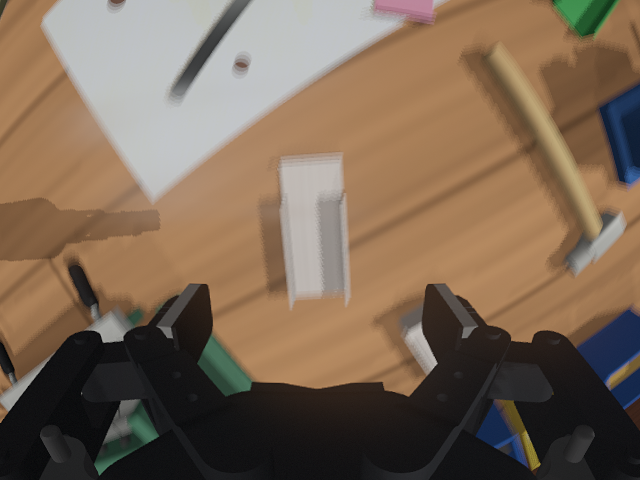

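Run:
```python
from h import *
for i in range(3): imaging.read_camera('wrist')
s=robot.state(); print(s['position'],s['tool_rot'],abs(s['qvel']).max())
grab('wrist','w1')
a=cv2.imread('pics/w1.png')[130:330,220:400]; cv2.imwrite('pics/w1c.png',cv2.resize(a,None,fx=3,fy=3,interpolation=cv2.INTER_CUBIC))
```

```text
[0.50384778 0.27211612 0.20007756] [-7.92377138e-01 -3.03923724e+00  1.28608453e-03] 0.05149851984830088
```

View pics/w1c.png

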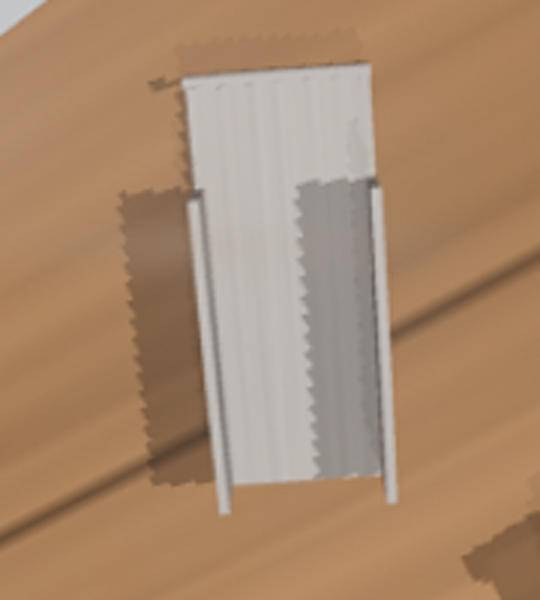

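```bash
cat >> h.py <<'E'
def fish(tag,u,v,z):
    f=np.load(f'pics/{tag}.npz'); K=f['K']; C=-f['R'].T@f['t']
    a=np.array([(u-K[0,2])/K[0,0],(v-K[1,2])/K[1,1]]); th=np.hypot(*a); a=a/th*np.sin(th) if th else a
    r=f['R'].T@np.array([a[0],a[1],np.cos(th)]); return C+r*(z-C[2])/r[2]
E
python3 - <<'E'
from h import *
def c(x,y,z): return fish('w1',220+x/3-.33,130+y/3-.33,z)[:2]
a,b,d,e=c(188,200,.025),c(219,515,.025),c(381,186,.025),c(397,502,.025)
l1,l2=c(183,80,.012),c(370,66,.012)
for p,q in [(a,b),(d,e)]: w=q-p; print(np.linalg.norm(w),np.degrees(np.arctan2(w[1],w[0])))
w=l1-l2;print('lip',l1,l2,np.linalg.norm(w),np.degrees(np.arctan2(w[1],w[0])))
w=((b-a)+(e-d))/2;u=w/np.linalg.norm(w);yaw=np.degrees(np.arctan2(u[1],u[0]))
print('width',np.linalg.norm(a-d),np.linalg.norm(b-e))
side_mid=(a+b+d+e)/4; C=side_mid-u*.0175; print('yaw',yaw,'center',C,'from lip',(l1+l2)/2+u*.0675)
g=C-u*.018; print('grip',g); to(g[0],g[1],.05,yaw+90); to(g[0],g[1],.001,yaw+90)
E
```

```text
0.10053520319861214 -25.16647741174263
0.10016030042238806 -24.95801298373822
lip [0.45017923 0.26454254] [0.47354494 0.31471734] 0.05534859555735454 -114.97074779011426
width 0.055866344839031544 0.056233189194347645
yaw -25.06243990558791 center [0.5222107 0.2613774] from lip [0.52300674 0.26103656]
grip [0.50590546 0.2690023 ]
row [-0.0004, -0.0011, -0.0693] [-5.3, -2.8, 150.2]
row [-0.0004, -0.0011, -0.0693] [-5.4, -2.7, 199.2]
```

>>> drive_tool(plan=[0, 0, -0.0693, -5.3, -2.8, 40, 85, 0, 0, -0.0693, -5.3, -2.8, 80, 85, 0, 0, -0.0693, -5.3, -2.8, 120, 85, 0, 0, -0.0693, -5.3, -2.8, 155, 85, 0, 0, -0.0693, -5.3, -2.8, 180, 85, 0, 0, -0.0693, -5.3, -2.8, 195, 85, 0, 0, -0.0693, -5.3, -2.8, 200, 85, 0, 0, -0.0693, -5.3, -2.8, 200, 85, 0, 0, -0.0693, -5.3, -2.8, 200, 30, 0, 0, -0.0693, -5.3, -2.8, 200, 30, 0, 0, -0.0693, -5.3, -2.8, 200, 30, 0, 0, -0.0693, -5.3, -2.8, 200, 30])

```text
time_s: 2.35
position: [0.5078, 0.2698, 0.0027]
tool_rot: [0.68, 3.065, 0.005]
ft_force: [0.0, 0.0, 4.9]
gripper_width: 0.64
finger_force: 65.7
```

>>> drive_tool(plan=[0, 0, 0, 0, 0, 0, 30, 0, 0, 0, 0, 0, 0, 30, 0, 0, 0, 0, 0, 0, 30])

```text
time_s: 2.6
position: [0.5079, 0.2699, 0.0027]
tool_rot: [0.68, 3.065, 0.005]
ft_force: [-0.2, 0.2, 6.2]
gripper_width: 0.638
finger_force: 65.8
```

Run:
```python
from h import *
to(.508,.27,.25,65);to(.60,.06,.27,93.8)
```

```text
row [0.0034, 0.0015, -0.0004] [-0.4, 1.0, -247.3]
row [0.0029, 0.0023, -0.5031] [-172.7, -150.3, -267.5]
```

>>> drive_tool(plan=[0, 0, 0, 0, 0, -40, 30, 0, 0, 0, 0, 0, -80, 30, 0, 0, 0, 0, 0, -120, 30, 0, 0, -0.1, -30, -20, -150, 30, 0, 0, -0.2, -60, -40, -180, 30, 0, 0, -0.3, -90, -70, -210, 30, 0, 0, -0.4, -115, -95, -235, 30, 0, 0, -0.503, -145, -120, -255, 30, 0, 0, -0.503, -173, -150, -270, 30, 0, 0, -0.503, -173, -150, -270, 30, 0, 0, -0.503, -173, -150, -270, 30, 0, 0, -0.503, -173, -150, -270, 30])

```text
time_s: 3.6
position: [0.6004, 0.0571, 0.2717]
tool_rot: [-0.096, 3.138, 0.0]
ft_force: [-0.2, 0.3, -1.7]
gripper_width: 0.641
finger_force: 65.1
```

Run:
```python
from h import *
for i in range(4): imaging.read_camera('wrist')
s=robot.state(); print(s['position'],s['tool_rot'],abs(s['qvel']).max(),s['joint_pos'],s['gripper_width'])
grab('wrist','w2')
```

```text
[0.59897601 0.06157272 0.26982888] [ 1.08103916e-01 -3.13814926e+00 -1.00362418e-03] 0.003955153780282228 [-0.47696301  0.20842263  0.39017601  1.5312276  -0.08043949  1.41923487
  1.55753499] 0.6427847726005442
```

View pics/w2.png

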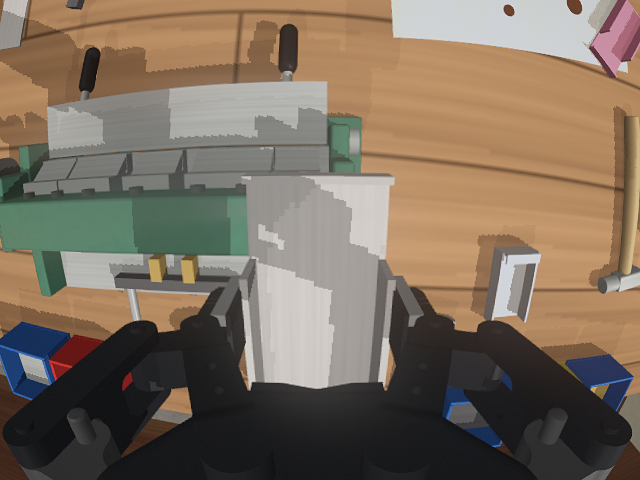

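Run:
```python
from h import *
a=cv2.imread('pics/w2.png')[75:295,20:340]; cv2.imwrite('pics/w2c.png',cv2.resize(a,None,fx=2.5,fy=2.5,interpolation=cv2.INTER_CUBIC))
```

```text
(no output)
```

View pics/w2c.png

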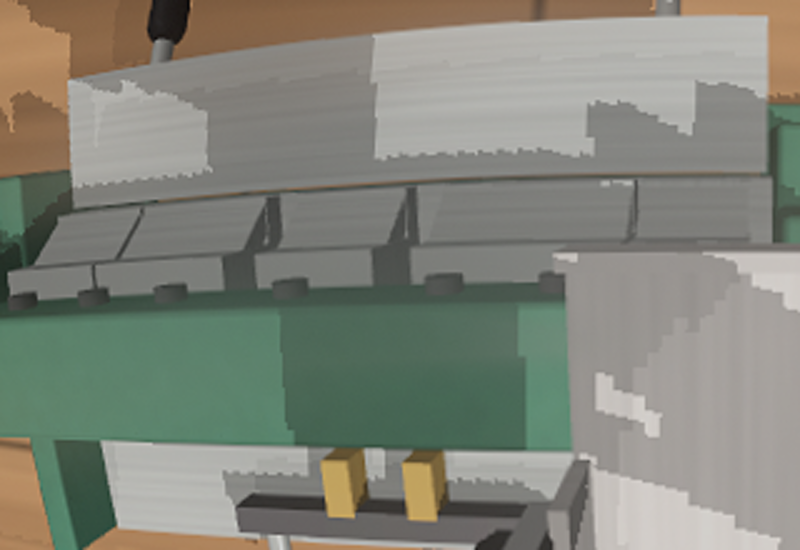

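Run:
```python
from h import *
def c(x,y,z): return fish('w2',20+x/2.5-.3,75+y/2.5-.3,z)[:2]
def rep(n,a,b):
    w=b-a; print(n,((a+b)/2).round(4),np.linalg.norm(w).round(4),'yaw',np.degrees(np.arctan2(-w[0],w[1])).round(2))
rep('leaf front',c(67,80,.07),c(768,15,.07))
rep('leaf rear',c(73,208,.07),c(768,173,.07))
rep('finger top',c(280,195,.0895),c(406,188,.0895))
rep('finger all?',c(145,206,.0895),c(633,178,.0895))
rep('gap outer',c(268,196,.0895),c(417,187,.0895))
rep('stopL',c(321,461,.088),c(357,459,.088));rep('stopR',c(402,464,.088),c(440,461,.088))
rep('stops',(c(321,461,.088)+c(357,459,.088))/2,(c(402,464,.088)+c(440,461,.088))/2)
rep('beam back top',c(30,438,.163),c(570,450,.163))
s=robot.state();print(2*np.degrees(np.arctan2(s['tool_rot'][1],s['tool_rot'][0]))-90)
```

```text
leaf front [ 0.4964 -0.0905] 0.3059 yaw 3.89
leaf rear [ 0.5542 -0.0865] 0.3061 yaw 3.73
finger top [ 0.5563 -0.09  ] 0.0525 yaw 3.47
finger all? [ 0.5551 -0.0812] 0.2013 yaw 3.91
gap outer [ 0.5562 -0.0905] 0.0622 yaw 3.71
stopL [ 0.6616 -0.0949] 0.0164 yaw 8.23
stopR [ 0.6594 -0.0595] 0.0161 yaw 9.45
stops [ 0.6605 -0.0772] 0.0355 yaw 3.52
beam back top [ 0.6296 -0.0889] 0.2039 yaw 4.0
-266.0562494475371
```

Run:
```python
from h import *
def c(x,y,z): return fish('w2',20+x/2.5-.3,75+y/2.5-.3,z)[:2]
u=np.array([.9978,.0663]);v=np.array([-.0663,.9978])
for z in (.09,.10,.11,.12,.13):
  for q in [[(222,256),(256,254),(373,250),(411,247)],[(224,290),(256,288),(373,285),(411,283)]]:
    P=[c(*k,z) for k in q]; print(z,'v',[round(float(p@v),4) for p in P],'mid',round(float(sum(P)@v/4),4),'x',round(float(sum(P)@u/4),4))
X=None
f=np.load('pics/w2.npz'); d=f['d']; K=f['K']; C=-f['R'].T@f['t']
def dp(x,y):
    uu,vv=20+x/2.5-.3,75+y/2.5-.3; D=d[int(round(vv)),int(round(uu))]
    P=fish('w2',uu,vv,0); r=P-C; zc=(f['R']@r)[2]; return C+r*D/zc
for n,x,y in [('ridge mid',320,246),('slope mid',335,215),('nose',340,197),('vert',315,262),('leaf',340,120),('stop top',340,490),('beam top',400,380),('gapL',262,235)]: P=dp(x,y); print(n,P.round(4),'fx',round(float(P[:2]@u),4))
print('ref leaf u', np.array([.4964,-.0905])@u+.06)
```

```text
0.09 v [-0.1812, -0.1652, -0.1146, -0.0993] mid -0.1401 x 0.5709
0.09 v [-0.1817, -0.1665, -0.1155, -0.1001] mid -0.141 x 0.5841
0.1 v [-0.1749, -0.1594, -0.1104, -0.0956] mid -0.1351 x 0.5698
0.1 v [-0.1754, -0.1607, -0.1113, -0.0964] mid -0.1359 x 0.5826
0.11 v [-0.1687, -0.1536, -0.1062, -0.0919] mid -0.1301 x 0.5688
0.11 v [-0.1691, -0.1548, -0.1071, -0.0926] mid -0.1309 x 0.5811
0.12 v [-0.1624, -0.1478, -0.102, -0.0881] mid -0.1251 x 0.5677
0.12 v [-0.1628, -0.149, -0.1028, -0.0889] mid -0.1259 x 0.5796
0.13 v [-0.1561, -0.1421, -0.0978, -0.0844] mid -0.1201 x 0.5666
0.13 v [-0.1565, -0.1432, -0.0986, -0.0851] mid -0.1209 x 0.5781
ridge mid [ 0.5742 -0.0895  0.1089] fx 0.567
slope mid [ 0.5644 -0.089   0.0968] fx 0.5572
nose [ 0.5585 -0.091   0.0882] fx 0.5512
vert [ 0.5776 -0.0841  0.1243] fx 0.5708
leaf [ 0.5297 -0.1004  0.0692] fx 0.5219
stop top [ 0.6743 -0.0953  0.0883] fx 0.6665
beam top [ 0.6057 -0.039   0.1615] fx 0.6017
gapL [ 0.5727 -0.1221  0.0934] fx 0.5633
ref leaf u 0.54930777
```

```bash
cat >> h.py <<'E'
U=np.array([.9978,.0663]);V=np.array([-.0663,.9978]);O=.5495*U-.1229*V
def fold(x,y,z,dyaw=0):
    p=O+x/1000*U+y/1000*V; to(p[0],p[1],z,93.8+dyaw)
def infold():
    s=robot.state(); p=s['position']; r=s['tool_rot']; q=p[:2]-O; print('fold mm',(q@U*1000).round(1),(q@V*1000).round(1),'z',p[2].round(4),'yaw',((2*np.degrees(np.arctan2(r[1],r[0]))-90)%180).round(2),'F',s['ft_force'].round(1),'w',s['gripper_width'],'t',s['time_s'],'q',s['joint_pos'].round(2))
E
python3 - <<'E'
from h import *
infold();fold(-105,0,.27);fold(-105,0,.11)
E
```

```text
fold mm 52.3 144.5 z 0.2699 yaw 93.94 F [ 0.1 -0.2 -1.4] w 0.6409453785152855 t 3.85 q [-0.48  0.21  0.39  1.53 -0.08  1.42  1.56]
row [0.0005, -0.0015, 0.0025] [157.7, -144.1, 0.0]
row [0.0005, -0.0015, 0.0025] [157.4, -144.2, 160.0]
```

>>> drive_tool(plan=[0, 0, 0.0025, 30, -28, 0, 30, 0, 0, 0.0025, 60, -56, 0, 30, 0, 0, 0.0025, 90, -84, 0, 30, 0, 0, 0.0025, 120, -112, 0, 30, 0, 0, 0.0025, 157.5, -144.2, 0, 30, 0, 0, 0.0025, 157.5, -144.2, 20, 30, 0, 0, 0.0025, 157.5, -144.2, 55, 30, 0, 0, 0.0025, 157.5, -144.2, 90, 30, 0, 0, 0.0025, 157.5, -144.2, 125, 30, 0, 0, 0.0025, 157.5, -144.2, 150, 30, 0, 0, 0.0025, 157.5, -144.2, 160, 30, 0, 0, 0.0025, 157.5, -144.2, 160, 30])

```text
time_s: 4.85
position: [0.4501, -0.0937, 0.1084]
tool_rot: [0.102, -3.135, -0.0]
ft_force: [0.2, 0.8, -1.0]
gripper_width: 0.642
finger_force: 65.0
```

Run:
```python
from h import *
for i in range(2): imaging.read_camera('side')
infold();fold(-105,0,.0745);fold(-50,0,.0745);fold(-14,0,.0745); p,d,m=grab('side','s2')
a=cv2.imread('pics/s2.png')[200:350,290:490]; cv2.imwrite('pics/s2c.png',cv2.resize(a,None,fx=4,fy=4,interpolation=cv2.INTER_CUBIC))
```

```text
fold mm -103.8 -1.2 z 0.1116 yaw 93.69 F [ 0.5  0.3 -1. ] w 0.640074891616287 t 4.95 q [-0.36  0.01  0.51  2.06 -0.    1.07  1.79]
row [-0.0003, 0.0011, -0.0019] [1.3, 1.3, 37.1]
row [-0.0003, 0.0011, -0.0019] [-53.7, 1.4, 37.2]
row [-0.0003, 0.0011, -0.0019] [-89.7, 1.4, 37.2]
```

View pics/s2c.png

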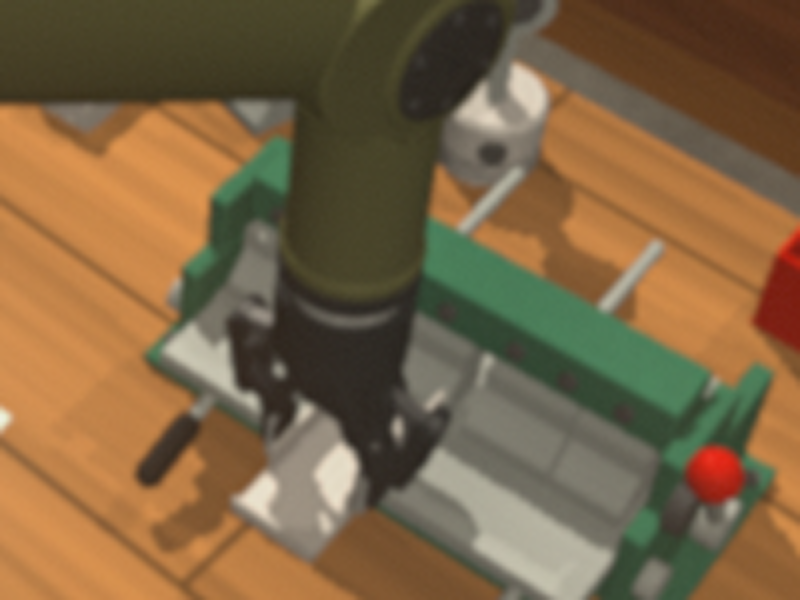

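>>> drive_tool(plan=[0, 0, 0, 0, 0, 15, 30, 0, 0, 0, 0, 0, 30, 30, 0, 0, 0, 0, 0, 30, 30, 0, 0, 0, 0, 0, 30, 30])

```text
time_s: 5.33
position: [0.4529, -0.0946, 0.0818]
tool_rot: [-0.1, 3.139, -0.0]
ft_force: [0.1, 0.0, -1.1]
gripper_width: 0.641
finger_force: 65.0
```

Run:
```python
from h import *
infold();fold(-105,0,.0745);fold(-50,0,.0745);fold(-14,0,.0745)
```

```text
fold mm -103.9 -1.5 z 0.0818 yaw 93.65 F [ 0.1  0.  -1.1] w 0.6411199101982152 t 5.3333 q [-0.35  0.05  0.52  2.09 -0.03  1.    1.81]
row [-0.0001, 0.0012, -0.0026] [1.1, 1.5, 7.3]
row [-0.0001, 0.0012, -0.0026] [-53.9, 1.7, 7.3]
row [-0.0001, 0.0012, -0.0026] [-89.9, 1.8, 7.4]
```

>>> drive_tool(plan=[0, 0, -0.0026, 0, 1.5, 4, 30, 0, 0, -0.0026, 0, 1.5, 7.3, 30, 0, 0, -0.0026, 0, 1.5, 7.3, 30, 0, 0, -0.0026, -8, 1.5, 7.3, 30, 0, 0, -0.0026, -16, 1.5, 7.3, 30, 0, 0, -0.0026, -24, 1.6, 7.3, 30, 0, 0, -0.0026, -32, 1.6, 7.3, 30, 0, 0, -0.0026, -38, 1.6, 7.3, 30, 0, 0, -0.0026, -38, 1.6, 7.3, 30])

```text
time_s: 6.08
position: [0.4917, -0.0905, 0.0734]
tool_rot: [-0.105, 3.139, -0.001]
ft_force: [0.4, 0.1, -1.6]
gripper_width: 0.641
finger_force: 65.0
```

Run:
```python
from h import *
infold();fold(-50,0,.0745);fold(-14,0,.0745)
```

```text
fold mm -64.9 0.0 z 0.0734 yaw 93.83 F [ 0.4  0.1 -1.6] w 0.641271980031234 t 6.0833 q [-0.35  0.15  0.51  2.02 -0.09  0.99  1.85]
row [-0.0008, 0.0008, 0.0005] [-14.9, -0.0, -1.0]
row [-0.0008, 0.0008, 0.0005] [-50.9, -0.1, -1.0]
```

>>> drive_tool(plan=[0, 0, 0, -6, 0, -0.5, 30, 0, 0, 0, -12, 0, -0.5, 30, 0, 0, 0, -18, 0, -0.5, 30, 0, 0, 0, -25, 0, -0.5, 30, 0, 0, 0, -25, 0, -0.5, 30, 0, 0, 0, -25, 0, -0.5, 30])

```text
time_s: 6.58
position: [0.5152, -0.089, 0.0738]
tool_rot: [0.104, -3.14, 0.0]
ft_force: [-0.5, 0.4, -1.5]
gripper_width: 0.638
finger_force: 65.0
```

Run:
```python
from h import *
infold();fold(-16,0,.0735); fold(-22,0,.0735)
```

```text
fold mm -41.3 -0.0 z 0.0738 yaw 93.8 F [-0.5  0.4 -1.5] w 0.6381667696014744 t 6.5833 q [-0.34  0.2   0.51  1.96 -0.12  1.01  1.86]
row [-0.0002, -0.0002, -0.0] [-25.3, 0.0, 0.3]
row [-0.0002, -0.0002, -0.0] [-19.3, 0.0, 0.3]
```

>>> drive_tool(plan=[0, 0, 0, -6, 0, 0.3, 30, 0, 0, 0, -12, 0, 0.3, 30, 0, 0, 0, -19, 0, 0.3, 30, 0, 0, 0, -19, 0, 0.3, 30, 0, 0, 0, -19, 0, 1, 30, 0, 0, 0, -19, 0, 1.5, 30, 0, 0, 0, -19, 0, 1.5, 30])

```text
time_s: 7.17
position: [0.5343, -0.0877, 0.0728]
tool_rot: [-0.104, 3.139, 0.0]
ft_force: [0.5, -0.3, 1.4]
gripper_width: 0.642
finger_force: 65.2
```

>>> drive_tool(plan=[0, 0, 0, 0, 0, 0, 72, 0, 0, 0, 0, 0, 0, 72, 0, 0, 0, 0, 0, 0, 72, 0, 0, 0, 0, 0, -15, 72, 0, 0, 0, 0, 0, -40, 72, 0, 0, 0, 20, 0, -60, 72, 0, 0, 0, 50, 0, -60, 72, 0, 0, 0, 80, 0, -60, 25, 0, 0, 0, 80, 0, -60, 25, 0, 0, 0, 80, 0, -60, 25])

```text
time_s: 8.0
position: [0.453, -0.0929, 0.1324]
tool_rot: [-0.103, 3.139, 0.003]
ft_force: [0.8, -0.1, 1.0]
gripper_width: 0.426
finger_force: 0.0
```

Run:
```python
from h import *
for i in range(2): imaging.read_camera('wrist')
infold();grab('wrist','w3');fold(-105,0,.0735)
a=cv2.imread('pics/w3.png')[150:450,160:480]; cv2.imwrite('pics/w3c.png',cv2.resize(a,None,fx=2,fy=2,interpolation=cv2.INTER_CUBIC))
```

```text
fold mm -101.9 0.1 z 0.1327 yaw 93.8 F [ 0.  -0.4  0.3] w 0.29599832733364134 t 8.1 q [-0.37 -0.02  0.52  2.04  0.01  1.12  1.78]
row [-0.0003, 0.001, 0.0002] [3.4, -0.0, 59.1]
```

View pics/w3c.png

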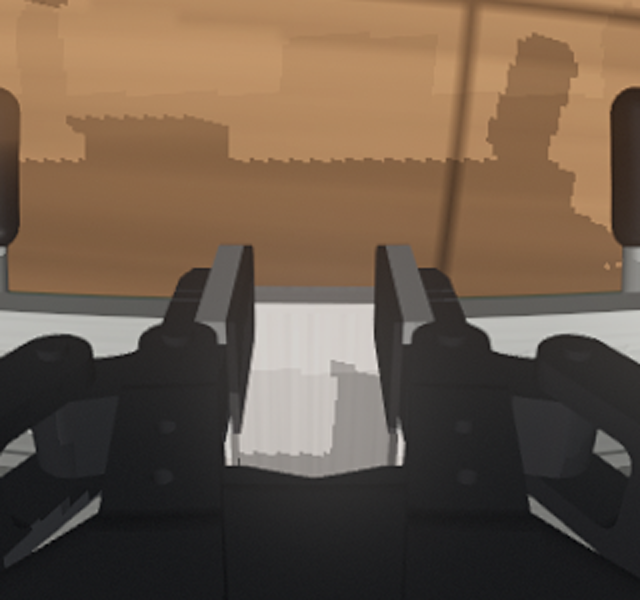

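>>> drive_tool(plan=[0, 0, 0, 3, 0, 20, 25, 0, 0, 0, 3, 0, 45, 25, 0, 0, 0, 3, 0, 59, 25, 0, 0, 0, 3, 0, 59, 25, 0, 0, 0, 3, 0, 59, 25])

```text
time_s: 8.57
position: [0.4512, -0.0933, 0.0728]
tool_rot: [0.104, -3.138, 0.002]
ft_force: [0.3, 0.6, 0.4]
gripper_width: 0.293
finger_force: 0.0
```

Run:
```python
from h import *
for x in (255,315,375):
  p=fish('w3',160+x/2,150+288/2,.082)[:2]-O; print(p@U,p@V)
infold();fold(-50,0,.0745)
```

```text
-0.07735612058222428 -0.017502612977267306
-0.0774511262666978 -0.0003836915641430536
-0.07736952428459333 0.01674027046784793
fold mm -105.5 -0.1 z 0.0728 yaw 93.8 F [0.3 0.6 0.4] w 0.29265442307333944 t 8.5667 q [-0.36  0.06  0.53  2.1  -0.04  0.99  1.82]
row [-0.0009, -0.002, -0.0] [-55.5, 0.1, -1.8]
```

>>> drive_tool(plan=[0, 0, 0, -8, 0, -1, 25, 0, 0, 0, -16, 0, -1, 25, 0, 0, 0, -20, 0, -1, 25, 0, 0, 0, -24, 0, -1, 25, 0, 0, 0, -28, 0, -1, 25, 0, 0, 0, -32, 0, -1, 25, 0, 0, 0, -36, 0, -1, 25, 0, 0, 0, -40, 0, -1, 25, 0, 0, 0, -44, 0, -1, 25, 0, 0, 0, -48, 0, -1, 25, 0, 0, 0, -50, 0, -1, 25, 0, 0, 0, -50, 0, -1, 25])

```text
time_s: 9.57
position: [0.5016, -0.0898, 0.0744]
tool_rot: [-0.104, 3.139, -0.0]
ft_force: [-0.2, -0.5, 0.2]
gripper_width: 0.295
finger_force: 0.0
```

Run:
```python
from h import *
infold();grab('wrist','w4')
a=cv2.imread('pics/w4.png')[200:450,180:460]; cv2.imwrite('pics/w4c.png',cv2.resize(a,None,fx=2,fy=2,interpolation=cv2.INTER_CUBIC))
```

```text
fold mm -54.9 0.0 z 0.0744 yaw 93.8 F [-0.2 -0.5  0.2] w 0.29463379501615794 t 9.5667 q [-0.35  0.17  0.52  1.99 -0.1   1.    1.85]
```

View pics/w4c.png

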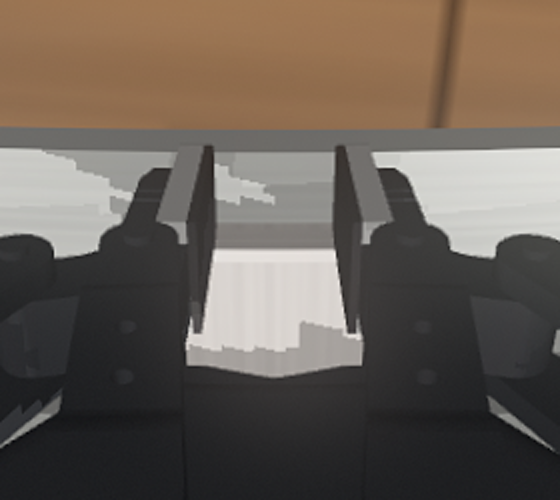

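Run:
```python
from h import *
for y,z in ((248,.082),(222,.07)):
  p=fish('w4',180+275/2,200+y/2,z)[:2]-O; print(p@U,p@V)
```

```text
-0.04425008036659263 -0.0005685777757329469
-0.04402426827435583 -0.0005547643572073928
```

>>> drive_tool(plan=[0, 0, 0, -1.5, 0, 0, 25, 0, 0, 0, -3, 0, 0, 25, 0, 0, 0, -4.5, 0, 0, 25, 0, 0, 0, -6, 0, 0, 25, 0, 0, 0, -7.5, 0, 0, 25])

```text
time_s: 10.03
position: [0.5085, -0.0894, 0.0743]
tool_rot: [-0.104, 3.14, 0.0]
ft_force: [-0.9, -0.5, -0.8]
gripper_width: 0.293
finger_force: 0.2
```

>>> drive_tool(plan=[0, 0, 0, -1, 0, 0, 25, 0, 0, 0, -2, 0, 0, 25, 0, 0, 0, -3, 0, 0, 25, 0, 0, 0, -3, 0, 0, 25])

```text
time_s: 10.37
position: [0.5117, -0.0892, 0.0744]
tool_rot: [-0.104, 3.139, -0.0]
ft_force: [-0.2, 1.1, -1.1]
gripper_width: 0.29
finger_force: 0.0
```

>>> drive_tool(plan=[0, 0, 0, -0.5, 0, 0, 25, 0, 0, 0, -1, 0, 0, 25, 0, 0, 0, -1, 0, 0, 25])

```text
time_s: 10.62
position: [0.5125, -0.0892, 0.0744]
tool_rot: [-0.104, 3.14, 0.0]
ft_force: [-0.7, -0.4, 0.4]
gripper_width: 0.291
finger_force: 0.3
```

>>> drive_tool(plan=[0, 0, 0, -0.5, 0, 0, 25, 0, 0, 0, -1, 0, 0, 25, 0, 0, 0, -1, 0, 0, 25])

```text
time_s: 10.87
position: [0.5136, -0.0891, 0.0744]
tool_rot: [-0.104, 3.14, 0.0]
ft_force: [0.3, 0.9, 0.7]
gripper_width: 0.292
finger_force: 0.3
```

>>> drive_tool(plan=[0, 0, 0, -0.5, 0, 0, 25, 0, 0, 0, -0.7, 0, 0, 25, 0, 0, 0, -0.7, 0, 0, 25])

```text
time_s: 11.12
position: [0.5142, -0.089, 0.0744]
tool_rot: [-0.104, 3.14, 0.0]
ft_force: [-0.3, 0.6, 0.0]
gripper_width: 0.294
finger_force: 0.4
```

>>> drive_tool(plan=[0, 0, 0, -0.5, 0, 0, 25, 0, 0, 0, -0.7, 0, 0, 25, 0, 0, 0, -0.7, 0, 0, 25])

```text
time_s: 11.37
position: [0.5149, -0.089, 0.0744]
tool_rot: [-0.104, 3.14, 0.0]
ft_force: [-0.4, -0.9, -0.1]
gripper_width: 0.288
finger_force: 0.3
```

>>> drive_tool(plan=[0, 0, 0, -0.5, 0, 0, 25, 0, 0, 0, -0.7, 0, 0, 25, 0, 0, 0, -0.7, 0, 0, 25])

```text
time_s: 11.62
position: [0.5152, -0.089, 0.0743]
tool_rot: [0.104, -3.139, -0.0]
ft_force: [-3.0, -0.1, 1.8]
gripper_width: 0.292
finger_force: 1.2
```

>>> drive_tool(plan=[0, 0, 0, -0.3, 0, 0, 25, 0, 0, 0, -0.5, 0, 0, 25, 0, 0, 0, -0.5, 0, 0, 25, 0, 0, 0, -0.5, 0, 0, 25])

```text
time_s: 11.95
position: [0.5152, -0.0889, 0.0742]
tool_rot: [0.104, -3.138, -0.001]
ft_force: [-5.3, -0.2, 5.1]
gripper_width: 0.292
finger_force: 2.6
```

Run:
```python
from h import *
infold();grab('wrist','w5')
g=cv2.GaussianBlur(cv2.cvtColor(cv2.imread('pics/w5.png'),6),(5,3),0).astype(float)
G=np.gradient(g,axis=0)
P=[]
for u in range(290,348,6):
    v=300+np.argmax(G[300:345,u]); p=fish('w5',u,v,.082)[:2]-O; P.append(p); print(u,v,(p@U*1000).round(1),(p@V*1000).round(1))
fold(-75,0,.0745);fold(-75,0,.26);fold(-100,-196,.26);fold(-100,-196,.185)
```

```text
fold mm -41.3 -0.0 z 0.0742 yaw 93.78 F [-5.3 -0.2  5.1] w 0.291828802010317 t 11.95 q [-0.35  0.21  0.52  1.96 -0.12  1.01  1.86]
290 324 -30.6 -11.9
296 324 -30.7 -9.5
302 324 -30.7 -7.0
308 324 -30.7 -4.5
314 324 -30.7 -2.0
320 324 -30.7 0.4
326 324 -30.7 2.9
332 324 -30.7 5.4
338 324 -30.7 7.8
344 324 -30.6 10.3
row [0.0004, -0.0016, -0.0004] [33.7, 0.0, -0.2]
row [0.0004, -0.0016, -0.0004] [34.0, 0.1, -185.7]
row [0.0004, -0.0016, -0.0004] [58.9, -195.9, -185.7]
row [0.0004, -0.0016, -0.0004] [58.8, -195.9, -110.7]
```

>>> drive_tool(plan=[0, 0, 0, 3, 0, -0.5, 25, 0, 0, 0, 15, 0, -1, 25, 0, 0, 0, 34, 0, -20, 25, 0, 0, 0, 34, 0, -55, 10, 0, 0, 0, 34, 0, -95, 0, 0, 0, 0, 34, 0, -135, 0, 0, 0, 0, 34, 0, -175, 0, 0, 0, 0, 40, -30, -186, 0, 0, 0, 0, 45, -70, -186, 0, 0, 0, 0, 50, -110, -186, 0, 0, 0, 0, 55, -150, -186, 0, 0, 0, 0, 59, -190, -186, 0])

```text
time_s: 13.0
position: [0.4703, -0.2844, 0.2612]
tool_rot: [-0.105, 3.136, -0.002]
ft_force: [0.4, -0.2, -0.3]
gripper_width: 0.0
finger_force: 0.0
```

Run:
```python
from h import *
for i in range(2): imaging.read_camera('wrist')
infold();p,d,m=grab('wrist','w6')
f=np.load('pics/w6.npz'); p=p.astype(int)
red=((p[...,0]>120)&(p[...,1]<60)&(p[...,2]<60)).astype(np.uint8); n,_,st,ce=cv2.connectedComponentsWithStats(red)
for i in range(1,n):
    if st[i,4]>80: q=fish('w6',*ce[i],.207)[:2]-O; print(st[i],ce[i],(q@U*1000).round(1),(q@V*1000).round(1))
fold(-100,-196,.185)
```

```text
fold mm -101.9 -198.0 z 0.261 yaw 93.15 F [-0.  -0.3 -0.4] w -0.0026849871785321368 t 13.1 q [-0.18  0.1   0.74  1.68 -0.06  1.38  2.2 ]
[    0    52   128   346 14672] [ 56.48323337 250.68743184] -101.5 -374.8
[ 63 184  21  13 120] [ 70.9        189.59166667] -142.1 -353.0
[   0  236   54  186 1577] [ 21.43436906 341.18325935] -21.1 -444.7
[ 70 247  28  33 499] [ 81.85571142 262.04609218] -94.0 -353.5
[ 52 281  13  22 125] [ 58.912 295.408] -67.9 -382.6
[311 367  13  13 110] [316.72727273 372.92727273] -18.6 -200.2
row [-0.0029, 0.0015, -0.0075] [-0.5, -1.6, 75.6]
```

>>> drive_tool(plan=[0, 0, 0, 0, 1.5, 30, 0, 0, 0, 0, 0, 1.5, 60, 0, 0, 0, 0, 0, 1.5, 76, 0, 0, 0, 0, 0, 1.5, 76, 0, 0, 0, 0, -10, 1.5, 76, 0, 0, 0, 0, -20, 1.5, 76, 0, 0, 0, 0, -28, 1.5, 76, 0, 0, 0, 0, -36, 1.5, 76, 0, 0, 0, 0, -44, 1.5, 76, 0, 0, 0, 0, -52, 1.5, 76, 0, 0, 0, 0, -60, 1.5, 76, 0, 0, 0, 0, -60, 1.5, 76, 0])

```text
time_s: 14.15
position: [0.531, -0.2771, 0.1849]
tool_rot: [-0.105, 3.139, -0.002]
ft_force: [0.9, -0.0, 0.7]
gripper_width: 0.001
finger_force: 0.0
```

Run:
```python
from h import *
infold()
```

```text
fold mm -38.1 -188.8 z 0.1849 yaw 93.82 F [ 0.9 -0.   0.7] w 0.0006764257761592577 t 14.15 q [-0.16  0.28  0.71  1.67 -0.19  1.26  2.23]
```

```bash
cat >> h.py <<'E'
def knob(tag):
    p,d,m=grab('side',tag); p=p.astype(int); C=-m['R'].T@m['t']
    red=((p[...,0]>140)&(p[...,1]<70)&(p[...,2]<70)).astype(np.uint8); n,_,st,ce=cv2.connectedComponentsWithStats(red)
    for i in range(1,n):
        if 20<st[i,4]<600:
            q=onplane(tag,*ce[i],.207)[:2]-O; D=d[int(ce[i][1]),int(ce[i][0])]
            r=onplane(tag,*ce[i],0)-C; P=C+r*D/(m['R']@r)[2]; print(st[i],'plane',(q@U*1000).round(1),(q@V*1000).round(1),'depth',((P[:2]-O)@U*1000).round(1),((P[:2]-O)@V*1000).round(1),P[2].round(4))
E
python3 - <<'E'
from h import *
knob('s3'); infold()
E
```

```text
[504 250  33  35 161] plane 186.5 -227.5 depth 362.2 -205.8 0.0422
fold mm -38.4 -188.7 z 0.1846 yaw 93.82 F [-0.4  0.1  0.9] w 0.00043979679867708785 t 14.2 q [-0.16  0.28  0.71  1.67 -0.19  1.26  2.23]
```

>>> drive_tool(plan=[0, 0, 0, -6, -3, 0, 0, 0, 0, 0, -12, -6, 0, 0, 0, 0, 0, -18, -7, 0, 0, 0, 0, 0, -24, -7, 0, 0, 0, 0, 0, -30, -7, 0, 0, 0, 0, 0, -30, -7, 0, 0])

```text
time_s: 14.7
position: [0.5616, -0.2814, 0.1841]
tool_rot: [-0.106, 3.139, -0.001]
ft_force: [-0.1, -0.3, -0.3]
gripper_width: -0.001
finger_force: 0.0
```

Run:
```python
from h import *
infold(); knob('s4'); p,d,m=grab('wrist','w7')
p=p.astype(int)
red=((p[...,0]>120)&(p[...,1]<60)&(p[...,2]<60)).astype(np.uint8); n,_,st,ce=cv2.connectedComponentsWithStats(red)
print([(st[i].tolist()) for i in range(1,n) if st[i,4]>20])
```

```text
fold mm -7.8 -195.2 z 0.1841 yaw 93.86 F [-0.1 -0.3 -0.3] w -0.0010828798632710652 t 14.7 q [-0.13  0.35  0.7   1.6  -0.23  1.28  2.24]
[509 254  29  31 138] plane 185.5 -233.1 depth 361.1 -212.5 0.0421
[[0, 0, 73, 54, 2112], [37, 120, 16, 16, 94], [0, 122, 46, 220, 5458], [37, 163, 26, 34, 412], [16, 190, 9, 10, 47], [37, 247, 39, 66, 1622], [0, 311, 9, 42, 197], [311, 368, 13, 21, 217], [30, 423, 33, 38, 106]]
```

Run:
```python
from h import *
for t,v in (('w6',373),('w7',378)):
    f=np.load(f'pics/{t}.npz'); print(t,f['p'][v,317],f['d'][v,310:326:3])
    for z in (.2,.22,.235):
        q=fish(t,317,v,z)[:2]-O; print(z,(q@U*1000).round(1),(q@V*1000).round(1))
    f=f['p']; print(f[355:400:4,317].tolist())
```

```text
w6 [201  58  53] [0.110002   0.20766613 0.20667501 0.20735437 0.20655407 0.11057116]
0.2 -13.1 -200.1
0.22 -28.5 -199.8
0.235 -40.0 -199.6
[[50, 45, 45], [49, 44, 44], [48, 44, 45], [172, 55, 52], [202, 59, 54], [199, 56, 52], [184, 99, 72], [200, 156, 111], [201, 155, 111], [32, 30, 31], [31, 28, 30], [32, 29, 31]]
w7 [143  37  34] [0.10991369 0.11671036 0.11846239 0.11773799 0.11794309 0.11118658]
0.2 24.4 -195.8
0.22 8.6 -195.8
0.235 -3.2 -195.9
[[47, 44, 43], [46, 43, 43], [43, 41, 41], [103, 43, 41], [128, 34, 32], [137, 37, 33], [145, 39, 36], [156, 42, 39], [170, 46, 42], [34, 33, 36], [29, 28, 29], [32, 32, 34]]
```

>>> drive_tool(plan=[0, 0, 0, -6, -1, 0, 0, 0, 0, 0, -12, -1, 0, 0, 0, 0, 0, -18, -1, 0, 0, 0, 0, 0, -24, -1, 0, 0, 0, 0, 0, -30, -1, 0, 0, 0, 0, 0, -36, -1, 0, 0, 0, 0, 0, -36, -1, 0, 0])

```text
time_s: 15.38
position: [0.5973, -0.2804, 0.1841]
tool_rot: [-0.105, 3.139, -0.001]
ft_force: [-2.6, 0.3, 0.3]
gripper_width: -0.002
finger_force: 0.6
```

>>> drive_tool(plan=[0, 0, 0, -2, 0, 0, 0, 0, 0, 0, -4, 0, 0, 0, 0, 0, 0, -4, 0, 0, 0])

```text
time_s: 15.63
position: [0.6003, -0.2804, 0.1845]
tool_rot: [-0.104, 3.139, -0.0]
ft_force: [-1.9, -0.5, 0.4]
gripper_width: -0.006
finger_force: 0.9
```

Run:
```python
from h import *
infold();p,d,m=grab('wrist','w8'); print(p[360:400:4,317].tolist(),d[360:400:4,317])
```

```text
fold mm 30.8 -196.6 z 0.1845 yaw 93.8 F [-1.9 -0.5  0.4] w -0.005535522465369392 t 15.6333 q [-0.11  0.43  0.68  1.5  -0.27  1.31  2.23]
[[53, 48, 49], [55, 51, 53], [162, 43, 39], [169, 47, 42], [180, 50, 46], [190, 55, 51], [199, 61, 57], [165, 51, 48], [31, 28, 29], [34, 32, 34]] [0.12141146 0.12052499 0.13089228 0.12801029 0.12798643 0.12805831
 0.12650274 0.08122553 0.07859315 0.07619978]
```

>>> drive_tool(plan=[0, 0, 0, -2, 0, 0, 0, 0, 0, 0, -4, 0, 0, 0, 0, 0, 0, -4, 0, 0, 0])

```text
time_s: 15.93
position: [0.6025, -0.2804, 0.1841]
tool_rot: [0.103, -3.137, -0.001]
ft_force: [-6.3, 0.4, 1.1]
gripper_width: 0.001
finger_force: 2.8
```

>>> drive_tool(plan=[0, 0, 0, -2, 0, 0, 0, 0, 0, 0, -4, 0, 0, 0, 0, 0, 0, -4, 0, 0, 0])

```text
time_s: 16.18
position: [0.6039, -0.2803, 0.1835]
tool_rot: [0.101, -3.132, -0.003]
ft_force: [-11.6, 0.8, 2.9]
gripper_width: 0.001
finger_force: 5.3
```

>>> drive_tool(plan=[0, 0, 0, -1.5, 0, 0, 0, 0, 0, 0, -3, 0, 0, 0, 0, 0, 0, -3, 0, 0, 0])

```text
time_s: 16.43
position: [0.6048, -0.2803, 0.183]
tool_rot: [0.099, -3.128, -0.005]
ft_force: [-15.4, 2.6, 3.0]
gripper_width: -0.001
finger_force: 7.4
```

>>> drive_tool(plan=[0, 0, 0, -3, 0, 0, 0, 0, 0, 0, -5, 0, 0, 0, 0, 0, 0, -5, 0, 0, 0, 0, 0, 0, 10, 0, 0, 0, 0, 0, 0, 30, 0, 0, 0, 0, 0, 0, 60, 0, -10, 0, 0, 0, 0, 90, 0, -40, 0, 0, 0, 0, 100, 0, -80, 0, 0, 0, 0, 110, 0, -120, 0, 0, 0, 0, 110, 40, -140, 0, 0, 0, 0, 110, 80, -140, 0])

```text
time_s: 17.35
position: [0.4974, -0.2118, 0.3305]
tool_rot: [-0.091, 3.128, -0.005]
ft_force: [0.7, 0.5, -0.6]
gripper_width: -0.0
finger_force: 0.0
```

Run:
```python
from h import *
infold();knob('s5');infold()
X,p=cloud('s5');
```

```text
fold mm -67.2 -121.4 z 0.3305 yaw 93.32 F [ 0.7  0.5 -0.6] w -0.00037657843540405924 t 17.35 q [-0.3   0.04  0.69  1.59 -0.03  1.51  2.01]
[483 245  55  40 302] plane 181.3 -198.6 depth 368.2 -169.2 0.0307
[483 285  13  14 128] plane 67.7 -195.5 depth 58.5 -197.2 0.2169
fold mm -64.9 -108.3 z 0.3283 yaw 94.22 F [ 1.2  5.5 -0.6] w -0.0043931246260423985 t 17.4 q [-0.31  0.03  0.67  1.6  -0.03  1.51  2.01]
```

>>> drive_tool(plan=[0, 0, 0, 0, 35, 0, 0, 0, 0, 0, -5, 70, 40, 0, 0, 0, 0, -5, 105, 80, 0, 0, 0, 0, -5, 105, 110, 0, 0, 0, 0, -5, 105, 110, 0, 0, 0, 0, -5, 105, 110, 0])

```text
time_s: 17.9
position: [0.4927, -0.1016, 0.2123]
tool_rot: [0.108, -3.136, -0.001]
ft_force: [0.3, -0.8, 0.1]
gripper_width: 0.004
finger_force: 0.0
```

Run:
```python
from h import *
for i in range(3): imaging.read_camera('wrist')
infold();p,d,m=grab('wrist','w9')
g=cv2.cvtColor(cv2.imread('pics/w9.png'),6)
C=-m['R'].T@m['t']
# ortho map at bed level via projecting fold grid at z=.082 (lip top) and .07
def prof(y,z):
    xs=np.arange(-65,5,1.); out=[]
    for x in xs:
        P=np.append(O+x/1000*U+y/1000*V,z); c=m['R']@P+m['t']; th=np.arctan2(np.hypot(c[0],c[1]),c[2]); ph=np.arctan2(c[1],c[0]); K=m['mtx']
        out.append((K[0,2]+K[0,0]*th*np.cos(ph),K[1,2]+K[1,1]*th*np.sin(ph)))
    o=np.array(out,np.float32); val=cv2.remap(g,o[:,0].reshape(1,-1),o[:,1].reshape(1,-1),1)[0]; return xs,val.astype(int)
for y in (-22,-10,10,22):
    xs,v=prof(y,.082); print(y,dict(zip(xs[20:50].astype(int).tolist(),v[20:50].tolist())))
# lateral profile of tray tab at lip inside, z=.073, x=-20
```

```text
fold mm -61.9 -14.6 z 0.2169 yaw 93.65 F [-0.3 -1.3 -0.3] w 0.0039037119759042825 t 18.05 q [-0.41  0.01  0.58  1.84 -0.    1.29  1.8 ]
-22 {-45: 172, -44: 175, -43: 175, -42: 174, -41: 176, -40: 173, -39: 151, -38: 131, -37: 128, -36: 129, -35: 127, -34: 118, -33: 112, -32: 112, -31: 134, -30: 181, -29: 198, -28: 197, -27: 197, -26: 197, -25: 197, -24: 197, -23: 196, -22: 196, -21: 196, -20: 197, -19: 197, -18: 195, -17: 173, -16: 102}
-10 {-45: 174, -44: 176, -43: 176, -42: 176, -41: 177, -40: 159, -39: 135, -38: 131, -37: 129, -36: 130, -35: 127, -34: 116, -33: 111, -32: 111, -31: 132, -30: 179, -29: 198, -28: 197, -27: 195, -26: 195, -25: 194, -24: 194, -23: 195, -22: 194, -21: 195, -20: 195, -19: 195, -18: 193, -17: 172, -16: 103}
10 {-45: 176, -44: 178, -43: 179, -42: 178, -41: 180, -40: 180, -39: 165, -38: 135, -37: 131, -36: 132, -35: 130, -34: 118, -33: 112, -32: 109, -31: 130, -30: 178, -29: 198, -28: 197, -27: 198, -26: 199, -25: 198, -24: 198, -23: 199, -22: 199, -21: 199, -20: 199, -19: 198, -18: 198, -17: 198, -16: 198}
22 {-45: 180, -44: 181, -43: 180, -42: 180, -41: 180, -40: 182, -39: 183, -38: 166, -37: 139, -36: 140, -35: 134, -34: 117, -33: 111, -32: 109, -31: 127, -30: 178, -29: 199, -28: 197, -27: 196, -26: 196, -25: 196, -24: 196, -23: 195, -22: 196, -21: 196, -20: 196, -19: 196, -18: 196, -17: 195, -16: 195}
```

>>> drive_tool(plan=[0, 0, 0, 0, 0, -40, 0, 0, 0, 0, 0, 0, -40, 0, 0, 0, 0, 0, 0, -40, 0, 0, 0, 0, 0, 0, -40, 0, 0, 0, 0, 0, 0, -40, 0])

```text
time_s: 18.52
position: [0.494, -0.1036, 0.2546]
tool_rot: [-0.102, 3.139, 0.0]
ft_force: [-0.4, -0.3, -0.8]
gripper_width: 0.002
finger_force: 0.0
```

```bash
python3 -c "
from bench import robot
print(robot.job_done())"
```

```text
the job is handed in; nothing more can be done
None
```

The job is handed in, with no verdict returned: by my last measurements the tray is seated square against both back-gauge stops (pressed home at about 5 N, under the 18 N slip limit), the clamp handle is fully back at about 1.15 rad, and the arm is clear.

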